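# Load the last egg and hold the egg rack over the pan

### The arm

A 7-joint arm with a two-finger parallel gripper is mounted at the origin on a cart in front of the work surface, level with it; the furniture and walls round the work are solid. World frame = base frame: x ahead of the robot, y to its left, z up, the work surface at z = 0. Lengths are in m, angles in rad, forces in N, time in s.
With the tool pointing down it reaches from about 0.425 to 0.825 m from the base axis. Payload 3.6 kg.
Tool frame: the origin (TCP) lies midway between the tips of the shut fingers; the grasp point (between the pads) lies 19 mm behind it; z points along the fingers, y is the line along which they close (so a half turn about z gives the same grasp; the last joint's range is limited). The gripper opens to 93 mm and grips with 3 to 60 N. Pads are 15 mm wide; open, the fingers measure 128 mm over their backs; the gripper's body (75 mm by 188 mm) begins 65 mm behind the grasp point.
Start: joints at [1.298, 0.615, -0.013, 1.423, 0.008, 1.103, -0.04], TCP at [0.158, -0.63, 0.219] pointing down, gripper open.
Joint ranges: [-3.12, 3.12], [-0.3, 2.06], [-1.34, 1.32], [0.26, 2.42], [-1.36, 4.5], [0.01, 1.98], [-2.84, 2.84]. Speed limits (rad/s): [2.79, 2.79, 3.14, 3.14, 3.14, 3.14, 3.14].

### API

Orientations are given as a unit quaternion [x, y, z, w].
In Python, from cell import r gives the robot as it stands.
- The arm moves only by the tool nudge_tcp, called as name(argument=value, ...) on one line, values as JSON. Schema: {"type":"object","properties":{"steps":{"type":"array","items":{"type":"array","items":{"type":"array","items":{"type":"number"},"minItems":7,"maxItems":7},"minItems":1,"maxItems":20},"minItems":1,"maxItems":1},"grip_force":{"type":"number"},"only":{"type":"string"},"quiet":{"type":"boolean"},"lines":{"type":"string"}},"required":["steps"],"additionalProperties":false}. steps is a list that holds a single list of rows (three levels of brackets), with 1 to 20 rows, each of 7 numbers: a rotation vector rx, ry, rz in units of 0.05 rad, then dx, dy, dz in units of 100 mm, then the opening from 0.0 (shut) to 1.0 (fully open); each row is the pose to reach, as a shift and turn from the pose commanded when the call began, along the tool's axes at that moment; what a row does not reach only later rows make up. A row lasts 1/8 s, in which the tool goes at most 0.0625 m and 0.188 rad, less where a joint would pass 70% of its speed; a pose out of reach is approached as far as the arm can. The fingers move at their own pace and stop on an object; grip_force is the grip in N (left out, the last holds). Time passes only in rows, so rows that do not move let the fingers close. The tool returns the time, the measured TCP pose, the force, the opening and the grip force at its end. only (a regular expression) keeps the lines of the reply that match it, lines (a string "A,B") keeps lines A to B, and quiet returns only ok. Input that does not fit is refused with a message, and nothing moves.
- r.observe(): the state, without advancing time (a new reading comes with each control period).
- r.camera(name): name is "side" or "top" or "wrist"; returns the picture (420x560x3 uint8, blue, green, red); there is no depth.
- r.calibration(name): a dict with "K" (3x3 intrinsics, pixels), "cam_to_world" (4x4, takes a point from camera to world coordinates). Camera axes: x right, y down, z forward; pixel columns grow to the right and rows downward; lengths in m; the calibration is good to about 2 mm. A picture is of the moment at which its call begins: read the wrist's pose just before it. calibration takes no time and is no camera call; for the wrist camera it gives the pose at the moment of the call.
- r.sign_off(): hands the job in; it is judged then, once.
The state is a dict: "time_s": time; "joint_pos": joint angles; "joint_velocities": joint speeds; "tau": joint torques, N m; "position": TCP position; "tool_rot": TCP orientation; "ft_force": force on the tool from outside, world axes, zero at the start; "moment": the same for the moment, N m; "grip_width": opening from 0.0 (shut) to 1.0 (fully open); "grip_force": force on a finger pad.
Only numpy, scipy, OpenCV 4.12 (cv2) and the standard library are available. Lean on these libraries where they do the work, as an engineer would, in place of code of your own. Each camera call takes 0.05 s, during which the arm holds its last target. There are 200 camera calls.

### The job

Take the last egg out of the egg tray and set it gently into the empty cup of the wire egg rack without cracking it; let go of it. Then lift the loaded rack by its grip, keeping it level, and hold it steady, centred a little way above the pan, clear of the rim, with all four eggs still sitting in their cups. Finish while holding it there, ready to go in when the water boils, and leave the other things on the worktop where they are.

Things in the scene. Friction and masses are not known exactly. Their poses are not given: they have to be found in the camera images.
- egg: the last egg, alone in the wooden egg tray (middle hollow of one row): brown hen's egg, 44 mm across, 57 mm tall, about 60 g, upright; origin in its middle, 28.5 mm below its top; cracks if squeezed between fingers set to over 20 N, or hit as hard (a few newtons hold it). The hollows beside it, 50 mm off, are empty; the tray's top is at 28 mm, so the egg stands 45 mm out of it
- egg_tray: wooden egg tray with 2 x 3 round hollows, fixed in place, 112 x 164 mm, 28 mm high; origin at the centre of its underside, z up, y along its length, 3 hollows along y (50 mm apart) and 2 along x (25 mm either side of the middle); the egg is in the middle hollow of the -x row
- rack: loose round wire egg rack, 148 mm across, 122 mm tall, 220 g empty; origin at the centre of its underside, z up. Four cups, 52 mm from its stem, at 45, 135, 225, 315 degrees from its x axis; the one at 135 is empty, the others hold eggs (tops 75 mm high). Teal grip on the stem: 13 mm thick along x, 38 mm along y, 86 to 122 mm high; pinched along x, the fingers come down between the cups
- free_cup (a point): the empty cup of the rack: the point where the middle of a seated egg comes to rest, 47 mm above the rack's underside. The cup is a wire ring of 36 mm clear width at 30 mm height, open above and below; a seated egg's lowest point is 18.5 mm above the worktop
- rack_grip (a point): centre of the rack's teal grip block, 104 mm above the rack's underside, on its axis
- cup_a (a point): cup at 45 degrees of the rack, with egg_a in it: resting point of the egg's middle
- cup_b (a point): cup at 225 degrees of the rack, with egg_b in it: resting point of the egg's middle
- cup_c (a point): cup at 315 degrees of the rack, with egg_c in it: resting point of the egg's middle
- egg_a: in the rack: brown hen's egg, 44 mm across, 57 mm tall, about 60 g, upright; origin in its middle, 28.5 mm below its top; cracks if squeezed between fingers set to over 20 N, or hit as hard
- egg_b: in the rack: brown hen's egg, 44 mm across, 57 mm tall, about 60 g, upright; origin in its middle, 28.5 mm below its top; cracks if squeezed between fingers set to over 20 N, or hit as hard
- egg_c: in the rack: brown hen's egg, 44 mm across, 57 mm tall, about 60 g, upright; origin in its middle, 28.5 mm below its top; cracks if squeezed between fingers set to over 20 N, or hit as hard
- pan_rim (a point): centre of the pan's mouth at rim height, 132 mm above the worktop. Steel pan, fixed on the hob, 207 mm across, 200 mm inside, 87 mm tall; a loop handle on its left and right reaches 137 mm from its axis, 120 mm above the worktop
- hob: black portable induction hob, 275 x 240 x 45 mm, fixed on the worktop, the pan standing on it; origin at the centre of its underside
- tea_box: carton of tea, pale green, 71 x 126 x 76 mm, bystander; origin at the centre of its underside
- tin: tin can with a paper label, the one between pan and egg tray, 75 mm across, 110 mm tall, bystander; origin at the centre of its underside
- butter: wrapped pack of butter, 73 x 102 x 37 mm, bystander; origin at the centre of its underside

How it is judged:
By the outcome, as a careful person would: the job done as asked, in the order asked, and still so for the second after the job is handed in, while the arm keeps its last pose, push and grip.
It also fails if it takes over 61 s, if anything falls off the work surface, if the arm or the gripper's body presses on something with over 40 N, if the wrist force passes 120 N, or if a joint passes its speed limit or range.

## Working session

There is one attempt and no reset: what is moved stays moved. The work goes in short steps, Python scripts to look and compute and a tool call to move; the robot and the scene stay as the last step left them, time stands still between calls to the robot, and variables do not carry over. Pictures are saved under pics/ and viewed, at most 10 in all, crops included, and the job is handed in when it is done.

```bash
ls; mkdir -p pics; python3 - <<'E'
from cell import r
import cv2
s=r.observe();print(s)
for n in("top","side"):
    cv2.imwrite(f"pics/{n}0.png",r.camera(n)); c=r.calibration(n);print(n,c)
E
```

```text
cell.py
pics
{'time_s': 0.0, 'joint_pos': array([ 1.29847245,  0.6159046 , -0.01265232,  1.42488579,  0.00814187,
        1.1034175 , -0.04038803]), 'joint_velocities': array([ 1.12046650e-03, -1.10499858e-03,  1.77657813e-03,  2.48582369e-04,
       -1.03514208e-03,  1.15879452e-03, -2.98237068e-05]), 'tau': array([-7.34689775e-05, -4.58942270e+01,  2.09059473e-01, -1.65748930e+01,
       -6.10344275e-02,  2.03575753e-02,  2.22911340e-04]), 'position': array([ 0.15800365, -0.62968352,  0.21749493]), 'tool_rot': array([ 9.92447249e-01,  1.22665451e-01, -1.83900149e-04, -1.26895330e-03]), 'ft_force': array([ 0.9279813 ,  0.45627144, -0.63221449]), 'moment': array([0.01460405, 0.02978947, 0.02937105]), 'grip_force': 0.0, 'grip_width': 0.9999079959178667}
top {'K': array([[425.35345861,   0.        , 284.44742885],
       [  0.        , 425.35345861, 209.40880948],
       [  0.        ,   0.        ,   1.        ]]), 'cam_to_world': array([[-0.01088542, -0.99359526,  0.11247207,  0.41199259],
       [-0.99990482,  0.0117695 ,  0.00719945, -0.19854139],
       [-0.00847708, -0.11238299, -0.9936288 ,  1.11680304],
       [ 0.        ,  0.        ,  0.        ,  1.        ]])}
side {'K': array([[402.17639999,   0.        , 274.98837799],
       [  0.        , 402.17639999, 209.45284027],
       [  0.        ,   0.        ,   1.        ]]), 'cam_to_world': array([[-0.99126508, -0.07726431,  0.10688202,  0.39213565],
       [-0.13184604,  0.60014867, -0.78894753,  0.78077929],
       [-0.00318761, -0.7961481 , -0.60509341,  0.86065511],
       [ 0.        ,  0.        ,  0.        ,  1.        ]])}
```

View pics/top0.png

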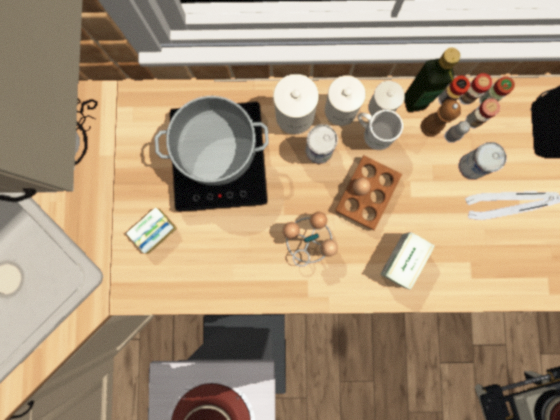

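View pics/side0.png

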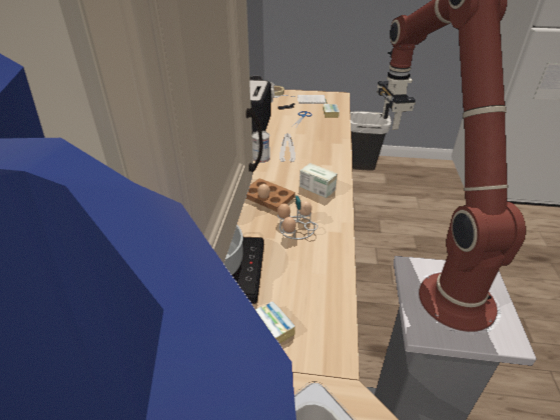

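The top view shows the egg at about (361,186) in the tray, the rack's grip at about (311,238), its empty cup at about (294,257), and the pan mouth at about (212,140). I'll enlarge it to measure.

```bash
cat > h.py <<'E'
from cell import r
import cv2, numpy as np
from scipy.spatial.transform import Rotation as R
def proj(n,p,c=None):
    c=c or r.calibration(n);T=np.linalg.inv(c["cam_to_world"]);q=T[:3,:3]@np.asarray(p,float)+T[:3,3];q=c["K"]@q;return q[:2]/q[2]
def at(n,uv,z,c=None):
    c=c or r.calibration(n);T=c["cam_to_world"];d=T[:3,:3]@np.linalg.solve(c["K"],[*uv,1]);return T[:3,3]+d*(z-T[2,3])/d[2]
def delta(p,yaw=None):
    """shift in tool axes to put the TCP at p; yaw: wanted world angle of tool y axis"""
    s=r.observe();Q=R.from_quat(s["tool_rot"]);y=Q.as_matrix()[:,1]
    print("TCP",s["position"].round(4),"yaw_y",np.degrees(np.arctan2(y[1],y[0])).round(1),"delta",Q.inv().apply(np.asarray(p)-s["position"]).round(4))
    if yaw is not None:
        c,t=np.cos(yaw),np.sin(yaw);yy=np.array([c,t,0]);zz=np.array([0,0,-1.]);W=R.from_matrix(np.c_[np.cross(yy,zz),yy,zz])
        print("rot",(Q.inv()*W).as_rotvec().round(4),"alt",end=" ");yy=-yy;W=R.from_matrix(np.c_[np.cross(yy,zz),yy,zz]);print((Q.inv()*W).as_rotvec().round(4))
E
python3 - <<'E'
import cv2
i=cv2.imread("pics/top0.png")
cv2.imwrite("pics/topz.png",cv2.resize(i[145:285,260:420],None,fx=4.2,fy=4.2,interpolation=cv2.INTER_CUBIC))
E
```

```text
(no output)
```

View pics/topz.png

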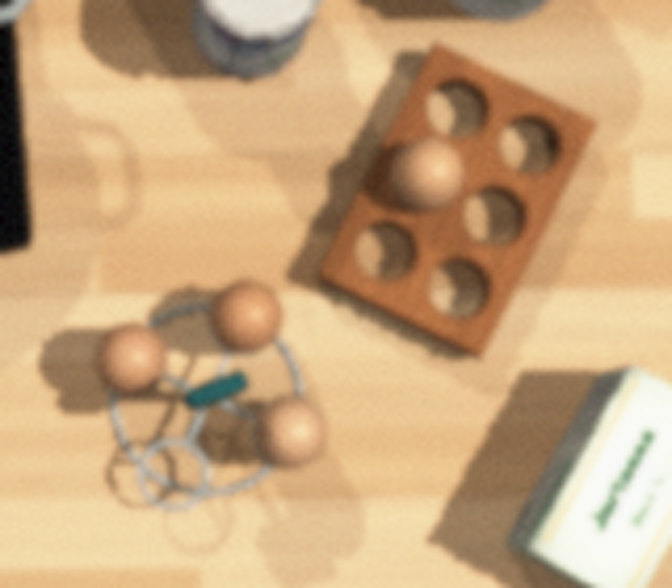

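```bash
python3 - <<'E'
from h import *
f=lambda u,v:((u+.5)/4.2-.5+260,(v+.5)/4.2-.5+145)
np.set_printoptions(suppress=True,precision=4)
c=r.calibration("top")
A=lambda u,v,z:at("top",f(u,v),z,c)
print("egg",A(428,174,.0445))
H=np.array([A(*p,.028) for p in[(457,107),(386,250),(530,143),(494,216),(459,288)]]);print(H)
E=np.array([A(*p,.0465) for p in[(247,316),(134,359),(294,431)]]);print("eggs",E)
print("dist",[np.linalg.norm(E[i]-E[j]) for i,j in((0,1),(0,2),(1,2))],"expect 73.5 /104")
C=(E[1]+E[2])/2;print("rack centre",C,"free",2*C-E[0])
g=A(216,388,.122);print("grip",g);d=A(246,380,.122)-A(187,398,.122);print("grip dir",np.degrees(np.arctan2(d[1],d[0])),np.linalg.norm(d))
for e in E:print("ang",np.degrees(np.arctan2(*(e-C)[1::-1])))
i=cv2.imread("pics/top0.png")
z=cv2.resize(i[85:215,145:280],None,fx=4.4,fy=4.4,interpolation=cv2.INTER_CUBIC);cv2.imwrite("pics/panz.png",z)
E
```

```text
egg [ 0.591  -0.3879  0.0445]
[[ 0.6355 -0.41    0.028 ]
 [ 0.5468 -0.3636  0.028 ]
 [ 0.6123 -0.4543  0.028 ]
 [ 0.5671 -0.4305  0.028 ]
 [ 0.5229 -0.4075  0.028 ]]
eggs [[ 0.5056 -0.2763  0.0465]
 [ 0.4805 -0.208   0.0465]
 [ 0.4364 -0.3029  0.0465]]
dist [np.float64(0.07268199025115882), np.float64(0.07410406533080355), np.float64(0.10459713142038926)] expect 73.5 /104
rack centre [ 0.4585 -0.2555  0.0465] free [ 0.4114 -0.2347  0.0465]
grip [ 0.459  -0.2527  0.122 ]
grip dir -73.72127458508038 0.03434228937240351
ang -23.806073953097737
ang 65.08365600107011
ang -114.91634399892986
```

View pics/panz.png

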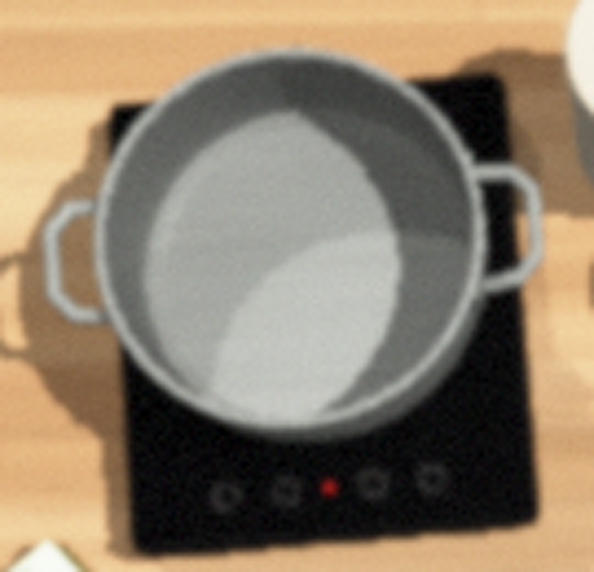

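```bash
python3 - <<'E'
from h import *
np.set_printoptions(suppress=True,precision=4)
c=r.calibration("top")
g=lambda u,v:((u+.5)/4.4-.5+145,(v+.5)/4.4-.5+85)
L,Rr,T,B=[at("top",g(*p),.132,c) for p in((95,235),(487,240),(291,47),(291,430))]
print("pan",(L+Rr)/2,(T+B)/2,np.linalg.norm(L-Rr),np.linalg.norm(T-B))
print("tin",at("top",(321,136),.11,c),"mug",at("top",(385,122),.09,c))
delta([.591,-.3875,.20])
E
```

```text
pan [ 0.695  -0.0179  0.132 ] [ 0.6957 -0.018   0.132 ] 0.2123014709964008 0.21240199710118984
tin [ 0.7042 -0.2819  0.11  ] mug [ 0.7436 -0.4431  0.09  ]
TCP [ 0.158  -0.6297  0.2176] yaw_y -75.9 delta [ 0.479  -0.1295  0.0179]
```

Units first: shifts go in units of 100 mm and turns go in units of 0.05 rad. So 0.479 m is 4.79, 0.33 m is 3.3.

nudge_tcp(steps=[[[0,0,0,0.3,-0.08,0,0.8],[0,0,0,0.8,-0.2,0,0.8],[0,0,0,1.3,-0.35,0,0.8],[0,0,0,1.8,-0.5,0,0.8],[0,0,0,2.3,-0.6,0,0.8],[0,0,0,2.8,-0.75,0,0.8],[0,0,0,3.3,-0.9,0,0.8],[0,0,0,3.8,-1,0,0.8],[0,0,0,4.3,-1.15,0,0.8],[0,0,0,4.6,-1.25,0,0.8],[0,0,0,4.79,-1.3,0,0.8],[0,0,0,4.79,-1.3,0,0.8]]], grip_force=3)

```text
time_s: 1.6
position: [0.5918, -0.3867, 0.2179]
tool_rot: [0.992, 0.124, -0.0, -0.001]
ft_force: [0.3, -1.1, -0.1]
grip_width: 0.802
grip_force: 0.0
```

```bash
python3 - <<'E'
from h import *
c=r.calibration("wrist");i=r.camera("wrist");cv2.imwrite("pics/w1.png",i)
print(r.observe()["position"],r.observe()["joint_pos"].round(2),c["cam_to_world"].round(3))
np.savez("w1.npz",K=c["K"],T=c["cam_to_world"])
for p in([.591,-.388,.0445],[.4585,-.2555,.047],[.4114,-.2347,.03]):print(proj("wrist",p,c))
E
```

```text
[ 0.59026779 -0.38851238  0.21821835] [ 0.56  0.71 -0.02  1.23  0.01  1.2  -0.79] [[ 0.246 -0.927 -0.283  0.671]
 [-0.969 -0.236 -0.071 -0.368]
 [-0.001  0.292 -0.956  0.385]
 [ 0.     0.     0.     1.   ]]
[278.8394022  191.68563057]
[151.85474591 265.63246807]
[137.40942643 286.4558187 ]
```

View pics/w1.png

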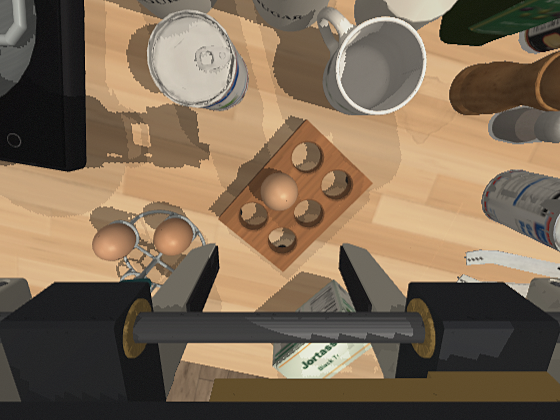

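The egg is at (279,191) in the wrist view, which matches the prediction of (279,192). The area around the tray is clear. Next I tilt slightly, so the body clears the rack grip later, and descend.

To row units: -0.002 m is -0.02, 0.13 m is 1.3, 0.1 rad is 2.

nudge_tcp(steps=[[[0,1,0,0,0,0.3,0.8],[0,2,0,-0.02,0,0.7,0.8],[0,2,0,-0.02,0,1.1,0.8],[0,2,0,-0.02,0,1.3,0.8],[0,2,0,-0.02,0,1.3,0.8],[0,2,0,-0.02,0,1.3,0.8]]], grip_force=3)

```text
time_s: 2.4
position: [0.5889, -0.3901, 0.0901]
tool_rot: [0.991, 0.122, 0.05, -0.005]
ft_force: [0.4, -0.1, 0.2]
grip_width: 0.798
grip_force: 0.0
```

```bash
python3 - <<'E'
from h import *
delta([.589,-.3885,.034])
E
```

```text
TCP [ 0.5889 -0.3901  0.0901] yaw_y -76.0 delta [-0.0052 -0.0016  0.0558]
```

To row units: -0.001 m is -0.01, 0.056 m is 0.56.

nudge_tcp(steps=[[[0,0,0,-0.02,-0.01,0.2,0.8],[0,0,0,-0.04,-0.01,0.4,0.8],[0,0,0,-0.05,-0.01,0.5,0.8],[0,0,0,-0.055,-0.01,0.56,0.8],[0,0,0,-0.055,-0.01,0.56,0.8],[0,0,0,-0.055,-0.01,0.56,0.8]]], grip_force=3)

```text
time_s: 3.15
position: [0.5896, -0.3875, 0.033]
tool_rot: [0.991, 0.122, 0.05, -0.006]
ft_force: [0.5, -0.4, -0.3]
grip_width: 0.801
grip_force: 0.0
```

nudge_tcp(steps=[[[0,0,0,0,0,0,0.6],[0,0,0,0,0,0,0.5],[0,0,0,0,0,0,0.4],[0,0,0,0,0,0,0.3],[0,0,0,0,0,0,0.3],[0,0,0,0,0,0,0.3],[0,0,0,0,0,0,0.3]]], grip_force=6)

```text
time_s: 4.03
position: [0.5892, -0.3874, 0.0325]
tool_rot: [0.991, 0.122, 0.05, -0.006]
ft_force: [0.1, -0.9, 1.5]
grip_width: 0.465
grip_force: 6.0
```

```bash
python3 - <<'E'
from h import *
delta([.589,-.3885,.034])
E
```

```text
TCP [ 0.5892 -0.3874  0.0325] yaw_y -75.9 delta [-0.0003  0.001  -0.0015]
```

```bash
cat >> h.py <<'E'
def yaw(a):
    Q=R.from_quat(r.observe()["tool_rot"]);print("yaw rotvec",(Q.inv()*R.from_rotvec([0,0,a])*Q).as_rotvec().round(4))
E
python3 - <<'E'
from h import *
c=dict(np.load("w1.npz"));c={"K":c["K"],"cam_to_world":c["T"]}
for p in([.4805,-.208,.0465],[.5056,-.2763,.0465]):print(proj("wrist",p,c))
f=lambda u,v:((u+.5)/4.2-.5+260,(v+.5)/4.2-.5+145)
print("ring",at("top",f(175,466),.030),proj("side",[.4114,-.2347,.03]),proj("side",[.4585,-.2555,.104]))
delta([.589,-.3875,.16]);delta([.411,-.235,.16]);yaw(np.radians(-24))
E
```

```text
[115.86829896 241.4049477 ]
[173.71177688 235.78199995]
ring [ 0.41653847 -0.23214053  0.03      ] [311.15739839 224.97437703] [297.96056974 201.72619267]
TCP [ 0.5892 -0.3874  0.0325] yaw_y -75.9 delta [ 1.260e-02  1.000e-04 -1.268e-01]
TCP [ 0.5892 -0.3874  0.0325] yaw_y -75.9 delta [-0.1223 -0.1911 -0.1405]
yaw rotvec [-4.190e-02 -1.000e-04  4.168e-01]
```

To row units: -0.127 m is -1.27, -0.09 m is -0.9.

nudge_tcp(steps=[[[0,0,0,0,0,-0.1,0.3],[0,0,0,0.03,0,-0.3,0.3],[0,0,0,0.06,0,-0.6,0.3],[0,0,0,0.09,0,-0.9,0.3],[0,0,0,0.126,0,-1.27,0.3],[0,0,0,0.126,0,-1.27,0.3]]])

```text
time_s: 4.78
position: [0.5915, -0.3886, 0.1658]
tool_rot: [0.991, 0.123, 0.054, -0.003]
ft_force: [0.4, -0.4, -0.7]
grip_width: 0.465
grip_force: 6.0
```

```bash
python3 - <<'E'
from h import *
a=cv2.imread("pics/top0.png")[205:275,275:345]; b=cv2.imread("pics/side0.png")[185:255,265:335]
z=lambda i:cv2.resize(i,None,fx=5.6,fy=5.6,interpolation=cv2.INTER_CUBIC)
m=np.hstack([z(a),z(b)]);P=[]
yw=np.radians(20);C=np.array([.4585,-.2555])
for k,(n,o) in enumerate((("top",(275,205)),("side",(265,185)))):
    for t in np.linspace(0,2*np.pi,40):
        fc=C+.052*np.array([np.cos(yw+np.radians(135)),np.sin(yw+np.radians(135))])
        u=proj(n,[*(fc+.018*np.array([np.cos(t),np.sin(t)])),.03]);q=((u-o+.5)*5.6-.5)
        cv2.circle(m,(int(q[0])+392*k,int(q[1])),1,(0,0,255),-1)
print(fc);cv2.imwrite("pics/m.png",m)
E
```

```text
[ 0.411372   -0.23352385]
```

View pics/m.png

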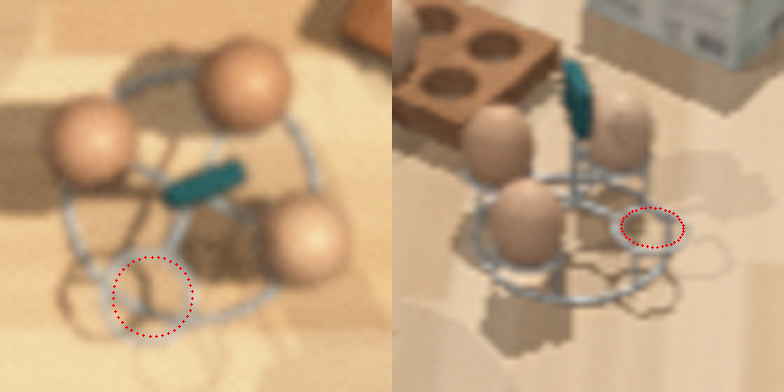

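The modelled ring (red) is about 2 mm off the ring seen in the top view and fits the side view well. I'll aim at the free cup at (0.4125, -0.2325).

```bash
python3 - <<'E'
from h import *
delta([.4105,-.232,.16]);yaw(np.radians(-24))
E
```

```text
TCP [ 0.5915 -0.3886  0.1658] yaw_y -75.9 delta [-0.1371 -0.196  -0.0103]
yaw rotvec [-0.0448 -0.003   0.4165]
```

nudge_tcp(steps=[[[0,0,0,-0.1,-0.15,-0.02,0.3],[-0.1,0,1,-0.3,-0.4,-0.04,0.3],[-0.2,0,2.4,-0.5,-0.7,-0.05,0.3],[-0.4,-0.02,4,-0.7,-1,-0.06,0.3],[-0.6,-0.04,5.6,-0.9,-1.3,-0.07,0.3],[-0.8,-0.06,7.2,-1.1,-1.6,-0.08,0.3],[-0.9,-0.06,8.34,-1.27,-1.82,-0.1,0.3],[-0.9,-0.06,8.34,-1.37,-1.96,-0.1,0.3],[-0.9,-0.06,8.34,-1.37,-1.96,-0.1,0.3],[-0.9,-0.06,8.34,-1.37,-1.96,-0.1,0.3]]])

```text
time_s: 6.02
position: [0.4088, -0.2312, 0.1565]
tool_rot: [0.995, -0.087, 0.049, 0.006]
ft_force: [0.7, -0.1, -0.9]
grip_width: 0.461
grip_force: 6.0
```

```bash
python3 - <<'E'
from h import *
s=r.observe();print(s["joint_pos"].round(2),R.from_quat(s["tool_rot"]).as_matrix().round(3))
delta([.4105,-.232,.055])
E
```

```text
[ 0.44  0.39  0.07  2.08 -0.1   0.58 -1.17] [[ 0.98  -0.173  0.097]
 [-0.172 -0.985 -0.021]
 [ 0.099  0.004 -0.995]]
TCP [ 0.4088 -0.2312  0.1565] yaw_y -99.9 delta [-8.300e-03  1.000e-04  1.012e-01]
```

To row units: 0.1 m is 1, 0.09 m is 0.9.

nudge_tcp(steps=[[[0,0,0,-0.02,0,0.2,0.3],[0,0,0,-0.04,0,0.45,0.3],[0,0,0,-0.06,0,0.7,0.3],[0,0,0,-0.08,0,0.9,0.3],[0,0,0,-0.09,0,1,0.3],[0,0,0,-0.09,0,1,0.3],[0,0,0,-0.09,0,1,0.3]]])

```text
time_s: 6.9
position: [0.4094, -0.2315, 0.0565]
tool_rot: [0.995, -0.087, 0.049, 0.006]
ft_force: [-0.3, 0.2, -0.4]
grip_width: 0.461
grip_force: 6.0
```

```bash
python3 - <<'E'
from h import *
c=r.calibration("side");i=r.camera("side");a=r.camera("top")
z=lambda i:cv2.resize(i,None,fx=5.6,fy=5.6,interpolation=cv2.INTER_CUBIC)
cv2.imwrite("pics/m2.png",np.hstack([z(a[205:275,275:345]),z(i[185:255,265:335])]))
delta([.4105,-.232,.036])
E
```

```text
TCP [ 0.4094 -0.2315  0.0566] yaw_y -100.0 delta [-0.0008  0.0002  0.0207]
```

View pics/m2.png

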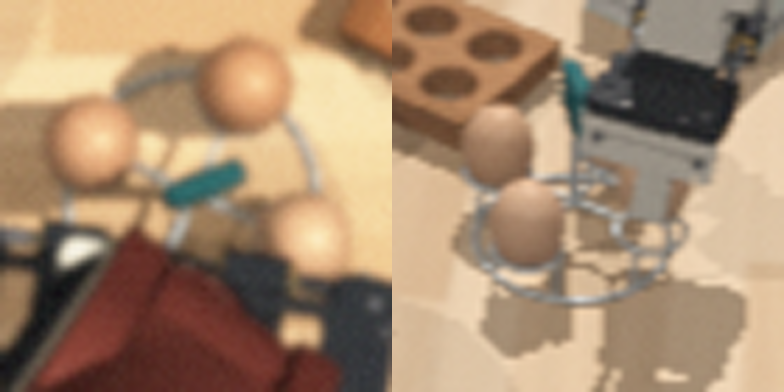

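The rack hasn't moved, and the held egg is over the empty cup with the gripper body clear of the grip. I lower it gently.

To row units: 0.018 m is 0.18, 0.016 m is 0.16.

nudge_tcp(steps=[[[0,0,0,-0.005,0,0.06,0.3],[0,0,0,-0.01,0,0.11,0.3],[0,0,0,-0.01,0,0.14,0.3],[0,0,0,-0.015,0,0.16,0.3],[0,0,0,-0.015,0,0.18,0.3],[0,0,0,-0.015,0,0.18,0.3],[0,0,0,-0.015,0,0.18,0.3]]])

```text
time_s: 7.88
position: [0.4091, -0.2312, 0.0379]
tool_rot: [0.995, -0.086, 0.049, 0.006]
ft_force: [1.2, 1.0, -0.7]
grip_width: 0.465
grip_force: 6.0
```

```bash
python3 -c "
from h import *
delta([.4105,-.232,.036])"
```

```text
TCP [ 0.4091 -0.2312  0.0379] yaw_y -99.9 delta [0.0013 0.0005 0.0021]
```

nudge_tcp(steps=[[[0,0,0,0.005,0,0.005,0.3],[0,0,0,0.01,0,0.01,0.3],[0,0,0,0.01,0,0.015,0.3],[0,0,0,0.01,0,0.02,0.3],[0,0,0,0.01,0,0.02,0.3]]])

```text
time_s: 8.5
position: [0.4095, -0.2308, 0.036]
tool_rot: [0.995, -0.086, 0.048, 0.006]
ft_force: [-2.8, 2.1, 5.5]
grip_width: 0.466
grip_force: 6.0
```

nudge_tcp(steps=[[[0,0,0,0,0,0.005,0.3],[0,0,0,0,0,0.01,0.3],[0,0,0,0,0,0.01,0.3],[0,0,0,0,0,0.01,0.3]]])

```text
time_s: 9.0
position: [0.4095, -0.2304, 0.035]
tool_rot: [0.995, -0.086, 0.048, 0.005]
ft_force: [-3.3, 3.4, 6.4]
grip_width: 0.464
grip_force: 6.0
```

Contact made, with a small sideways push. I'll shift about 2 mm with it to centre the egg.

nudge_tcp(steps=[[[0,0,0,-0.006,-0.005,-0.01,0.3],[0,0,0,-0.015,-0.01,-0.01,0.3],[0,0,0,-0.02,-0.015,-0.005,0.3],[0,0,0,-0.02,-0.015,-0.005,0.3]]])

```text
time_s: 9.5
position: [0.4093, -0.2302, 0.0354]
tool_rot: [0.995, -0.087, 0.049, 0.007]
ft_force: [-0.6, -0.4, 1.8]
grip_width: 0.463
grip_force: 6.0
```

nudge_tcp(steps=[[[0,0,0,0,0,0.005,0.3],[0,0,0,0,0,0.01,0.3],[0,0,0,0,0,0.01,0.3],[0,0,0,0,0,0.01,0.3]]])

```text
time_s: 10.0
position: [0.4092, -0.2301, 0.0348]
tool_rot: [0.995, -0.087, 0.049, 0.006]
ft_force: [0.4, 1.2, 5.3]
grip_width: 0.466
grip_force: 6.0
```

nudge_tcp(steps=[[[0,0,0,0,0,-0.005,0.47],[0,0,0,0,0,-0.005,0.49],[0,0,0,0,0,-0.005,0.51],[0,0,0,0,0,-0.005,0.55],[0,0,0,0,0,-0.005,0.62],[0,0,0,0,0,-0.005,0.7],[0,0,0,0,0,-0.005,0.7]]], grip_force=3)

```text
time_s: 10.88
position: [0.4086, -0.2296, 0.0347]
tool_rot: [0.995, -0.086, 0.048, 0.006]
ft_force: [-0.2, 0.2, -0.0]
grip_width: 0.699
grip_force: 0.0
```

```bash
python3 - <<'E'
from h import *
i=r.camera("side");c=r.calibration("wrist");w=r.camera("wrist")
z=lambda i,s:cv2.resize(i,None,fx=s,fy=s,interpolation=cv2.INTER_CUBIC)
cv2.imwrite("pics/m3.png",z(i[175:255,250:350],6))
p=r.observe()["position"];delta([p[0]-.0147,p[1]+.0026,.20]);delta([.4585,-.2545,.20],np.radians(20))
E
```

```text
TCP [ 0.4086 -0.2296  0.0347] yaw_y -99.9 delta [ 0.0013  0.0006 -0.1659]
TCP [ 0.4086 -0.2296  0.0347] yaw_y -99.9 delta [ 0.0693  0.0165 -0.1592]
rot [ 0.1044 -0.0553 -2.0913] alt [-0.0479 -0.0905  1.0475]
```

View pics/m3.png

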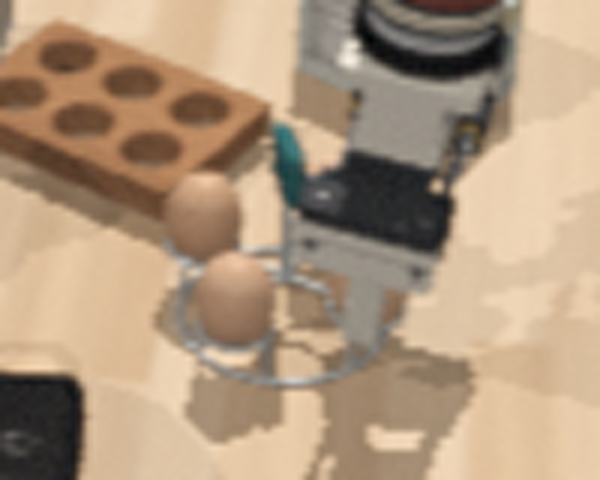

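The egg is released and standing behind the finger in the cup, with zero force. I retreat along the tool axis and look.

nudge_tcp(steps=[[[0,0,0,0,0,-0.1,0.7],[0,0,0,0,0,-0.3,0.7],[0,0,0,0,0,-0.6,0.7],[0,0,0,0,0,-1,0.7],[0,0,0,0,0,-1.4,0.7],[0,0,0,0,0,-1.66,0.7],[0,0,0,0,0,-1.66,0.7]]])

```text
time_s: 11.85
position: [0.3936, -0.2268, 0.2022]
tool_rot: [0.995, -0.087, 0.051, 0.007]
ft_force: [0.4, 0.1, -0.1]
grip_width: 0.698
grip_force: 0.0
```

```bash
python3 - <<'E'
from h import *
i=r.camera("side");a=r.camera("top")
z=lambda i:cv2.resize(i,None,fx=5.6,fy=5.6,interpolation=cv2.INTER_CUBIC)
cv2.imwrite("pics/m4.png",np.hstack([z(a[205:275,275:345]),z(i[185:255,265:335])]))
delta([.4585,-.2545,.20],np.radians(20))
E
```

```text
TCP [ 0.3922 -0.2259  0.1997] yaw_y -99.9 delta [0.0699 0.0167 0.0066]
rot [ 0.1038 -0.0553 -2.0912] alt [-0.0479 -0.09    1.0476]
```

View pics/m4.png

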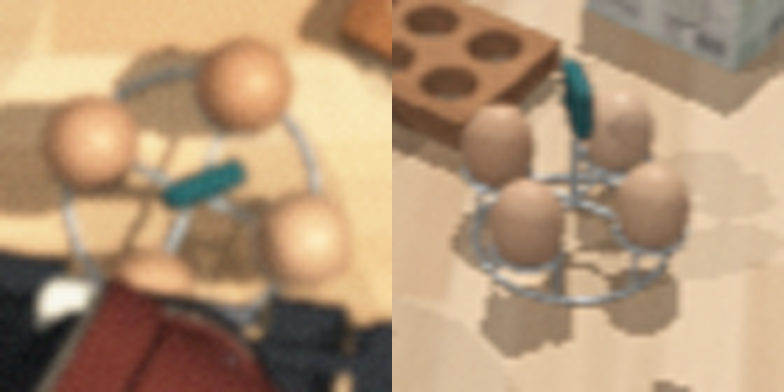

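All four eggs are seated: the new one is upright at (652,207) in the side half, and the rack hasn't moved. Next I turn to pinch the grip.

To row units: 0.07 m is 0.7, 0.066 m is 0.66, -2.091 rad is -41.82.

nudge_tcp(steps=[[[0.18,-0.1,-3.6,0.06,0.01,0,0.6],[0.36,-0.18,-7.2,0.12,0.03,0.01,0.6],[0.54,-0.28,-10.8,0.18,0.04,0.02,0.6],[0.72,-0.38,-14.4,0.24,0.06,0.02,0.6],[0.9,-0.48,-18,0.3,0.07,0.03,0.6],[1.08,-0.56,-21.6,0.36,0.09,0.03,0.6],[1.26,-0.66,-25.2,0.42,0.1,0.04,0.6],[1.44,-0.76,-28.8,0.48,0.11,0.05,0.6],[1.62,-0.86,-32.4,0.54,0.13,0.05,0.6],[1.8,-0.94,-36,0.6,0.14,0.06,0.6],[1.96,-1.04,-39.4,0.66,0.16,0.06,0.6],[2.08,-1.1,-41.82,0.7,0.165,0.066,0.6],[2.08,-1.1,-41.82,0.7,0.165,0.066,0.6],[2.08,-1.1,-41.82,0.7,0.165,0.066,0.6]]])

```text
time_s: 13.7
position: [0.4585, -0.2544, 0.1993]
tool_rot: [0.574, 0.819, 0.0, -0.001]
ft_force: [0.0, -0.3, -0.1]
grip_width: 0.598
grip_force: 0.0
```

```bash
python3 - <<'E'
from h import *
delta([.459,-.254,.13],np.radians(20.3)); c=r.calibration("wrist")
i=r.camera("wrist");cv2.imwrite("pics/w5.png",i);np.savez("w5.npz",K=c["K"],T=c["cam_to_world"])
for x in([.459,-.254,.122],[.4805,-.208,.0465],[.5056,-.2763,.0465],[.4364,-.3029,.0465]):print(proj("wrist",x,c).round(1))
E
```

```text
TCP [ 0.4585 -0.2544  0.1993] yaw_y 19.9 delta [0.0001 0.0007 0.0693]
rot [-0.0008 -0.0016 -0.0073] alt [-2.6000e-03  1.2000e-03  3.1342e+00]
[279.5 215.7]
[312.7 162.2]
[310.9 225.7]
[246.4 226.8]
```

View pics/w5.png

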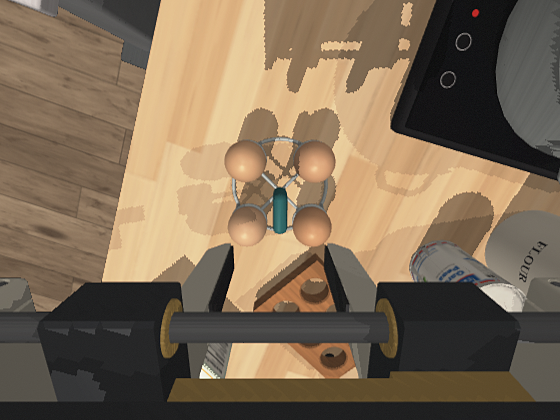

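The wrist view shows all four eggs in their cups, with the teal grip at (280,212) centred and aligned between the fingers. I descend and pinch.

nudge_tcp(steps=[[[0,0,-0.06,0,0,0.2,0.6],[0,0,-0.14,0,0.005,0.5,0.55],[0,0,-0.14,0,0.005,0.8,0.5],[0,0,-0.14,0,0.005,1,0.5],[0,0,-0.14,0,0.005,1.1,0.5],[0,0,-0.14,0,0.005,1.14,0.5],[0,0,-0.14,0,0.005,1.14,0.5],[0,0,-0.14,0,0.005,1.14,0.5]]])

```text
time_s: 14.75
position: [0.4601, -0.2547, 0.087]
tool_rot: [0.571, 0.821, 0.0, 0.001]
ft_force: [0.5, 0.1, -0.3]
grip_width: 0.497
grip_force: 0.0
```

nudge_tcp(steps=[[[0,0,0,0,0,0,0.4],[0,0,0,0,0,0,0.3],[0,0,0,0,0,0,0.2],[0,0,0,0,0,0,0.15],[0,0,0,0,0,0,0.1],[0,0,0,0,0,0,0.05],[0,0,0,0,0,0,0],[0,0,0,0,0,0,0]]], grip_force=10)

```text
time_s: 15.75
position: [0.4596, -0.2545, 0.0863]
tool_rot: [0.571, 0.821, 0.0, 0.0]
ft_force: [-0.4, -0.8, 1.1]
grip_width: 0.14
grip_force: 10.0
```

nudge_tcp(steps=[[[0,0,0,0,0,0,0],[0,0,0,0,0,0,0]]], grip_force=40)

```text
time_s: 16.0
position: [0.4596, -0.2544, 0.0862]
tool_rot: [0.571, 0.821, 0.0, 0.0]
ft_force: [-0.4, 0.2, 0.5]
grip_width: 0.139
grip_force: 40.0
```

To row units: -0.17 m is -1.7, -0.132 m is -1.32.

nudge_tcp(steps=[[[0,0,0,0,0,-0.02,0],[0,0,0,0,0,-0.06,0],[0,0,0,0,0,-0.12,0],[0,0,0,0,0,-0.22,0],[0,0,0,0,0,-0.34,0],[0,0,0,0,0,-0.48,0],[0,0,0,0,0,-0.64,0],[0,0,0,0,0,-0.8,0],[0,0,0,0,0,-0.98,0],[0,0,0,0,0,-1.16,0],[0,0,0,0,0,-1.32,0],[0,0,0,0,0,-1.46,0],[0,0,0,0,0,-1.58,0],[0,0,0,0,0,-1.66,0],[0,0,0,0,0,-1.7,0],[0,0,0,0,0,-1.7,0],[0,0,0,0,0,-1.7,0]]])

```text
time_s: 18.12
position: [0.4592, -0.2543, 0.2558]
tool_rot: [0.571, 0.821, 0.0, -0.0]
ft_force: [0.2, -0.1, -5.1]
grip_width: 0.139
grip_force: 40.0
```

```bash
python3 - <<'E'
from h import *
delta([.6955,-.018,.252],np.radians(19.9))
i=r.camera("side");a=r.camera("wrist")
m=np.hstack([cv2.resize(i[100:240,240:380],(400,400),interpolation=cv2.INTER_CUBIC),cv2.resize(a[100:300,180:380],(400,400))])
cv2.imwrite("pics/m6.png",m)
E
```

```text
TCP [ 0.4592 -0.2543  0.2558] yaw_y 20.4 delta [0.1392 0.3038 0.0037]
rot [-0.0004 -0.0008  0.0085] alt [ 1.2000e-03 -7.0000e-04 -3.1331e+00]
```

View pics/m6.png

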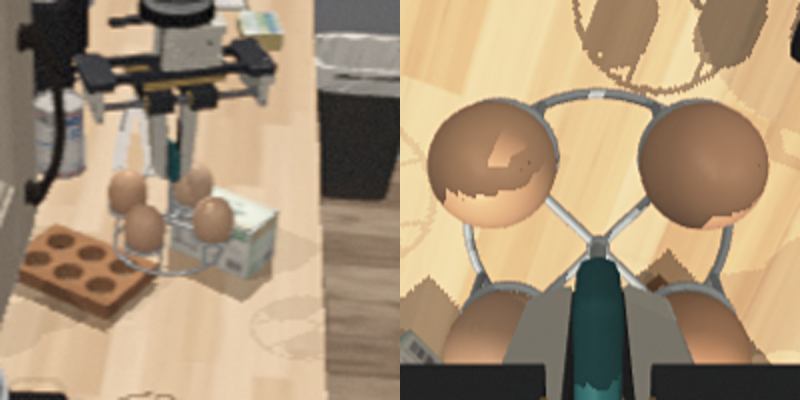

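Lifted level with all four eggs seated. I carry it smoothly to the pan.

To row units: 0.304 m is 3.04, 0.008 m is 0.08.

nudge_tcp(steps=[[[0,0,0,0.01,0.03,0,0],[0,0,0,0.04,0.09,0,0],[0,0,0,0.08,0.18,0,0],[0,0,0,0.135,0.3,0,0],[0,0,0,0.205,0.45,0,0],[0,0,0,0.285,0.63,0,0],[0,0,0,0.38,0.83,0,0],[0,0,0,0.48,1.05,0,0],[0,0,0,0.586,1.28,0,0],[0,0,0,0.696,1.52,0,0],[0,0,0,0.8,1.75,0,0],[0,0,0,0.907,1.98,0,0],[0,0,0,1.008,2.2,0,0],[0,0,0,1.1,2.4,0,0],[0,0,0,1.18,2.58,0,0],[0,0,0,1.255,2.74,0,0],[0,0,0,1.314,2.87,0,0],[0,0,0,1.356,2.96,0,0],[0,0,0,1.382,3.02,0,0],[0,0,0,1.392,3.04,0,0]]])

```text
time_s: 20.72
position: [0.6962, -0.018, 0.2563]
tool_rot: [0.571, 0.821, -0.0, 0.0]
ft_force: [-0.1, 0.4, -4.3]
grip_width: 0.137
grip_force: 40.0
```

nudge_tcp(steps=[[[0,0,0,0,0,0,0],[0,0,0,0,0,0,0],[0,0,0,0,0,0.01,0],[0,0,0,0,0,0.03,0],[0,0,0,0,0,0.05,0],[0,0,0,0,0,0.07,0],[0,0,0,0,0,0.08,0],[0,0,0,0,0,0.08,0],[0,0,0,0,0,0.08,0],[0,0,0,0,0,0.08,0]]])

```text
time_s: 21.98
position: [0.6961, -0.0181, 0.2485]
tool_rot: [0.571, 0.821, 0.0, 0.0]
ft_force: [0.1, -0.6, -5.7]
grip_width: 0.135
grip_force: 40.0
```

```bash
python3 - <<'E'
from h import *
delta([.6955,-.018,.248],np.radians(20.4))
c=r.calibration("wrist");np.savez("w7.npz",K=c["K"],T=c["cam_to_world"])
a=r.camera("wrist");t=r.camera("top")
cv2.imwrite("pics/m7.png",np.hstack([cv2.resize(a,(480,360)),cv2.resize(t[60:220,140:280],(315,360),interpolation=cv2.INTER_CUBIC)]))
E
```

```text
TCP [ 0.6961 -0.0181  0.2485] yaw_y 20.4 delta [ 0.0003 -0.0005  0.0005]
rot [ 0.0006  0.0002 -0.0003] alt [ 4.0000e-04 -1.0000e-03  3.1413e+00]
```

View pics/m7.png

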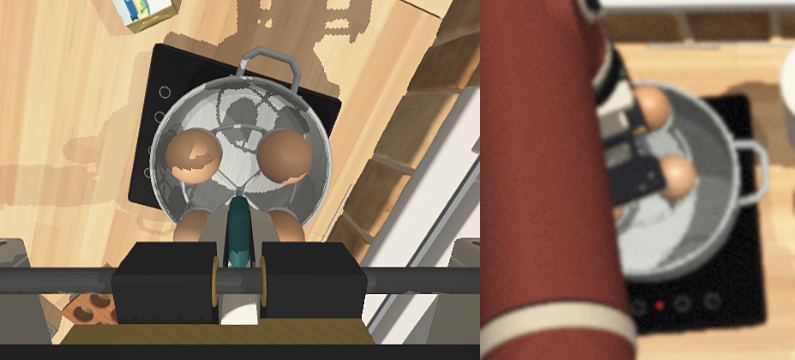

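The rack is held level over the middle of the pan with all four eggs in their cups, and the tool readings are steady. I'm handing it in.

```bash
python3 -c "
from cell import r
print(r.sign_off())"
```

```text
the job is handed in; nothing more can be done
None
```

I set the last egg into the empty cup and let it go, then lifted the rack and handed in while holding it level, centred about 30 mm above the pan rim with all four eggs seated, at 22 s; I viewed 12 pictures, which is over the limit of 10.

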